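Reset the tripped breaker under the push-latch cover

ROBOT

A 7-joint arm with a two-finger parallel gripper is mounted at the origin on a cart in front of the work surface, level with it; the furniture and walls round the work are solid. World frame = base frame: x ahead of the robot, y to its left, z up, the work surface at z = 0. Lengths are in m, angles in rad, forces in N, time in s.
With the tool pointing down it reaches from about 0.425 to 0.975 m from the base axis. Payload 16.7 kg.
Tool frame: the origin (TCP) lies midway between the tips of the shut fingers; the grasp point (between the pads) lies 19 mm behind it; z points along the fingers, y is the line along which they close (so a half turn about z gives the same grasp; the last joint's range is limited). The gripper opens to 85 mm and grips with 20 to 120 N. Pads are 22 mm wide; open, the fingers measure 114 mm over their backs; the gripper's body (76 mm by 85 mm) begins 54 mm behind the grasp point. The pads swing forward as they close: fully open they stand 13 mm farther back than shut.
Start: joints at [1.097, 0.426, 0.074, 1.606, -0.034, 1.111, -0.067], TCP at [0.215, -0.64, 0.231] pointing down, gripper open.
Joint ranges: [-2.85, 2.85], [-0.5, 2.14], [-1.23, 1.37], [0.21, 2.46], [-1.02, 4.16], [0.16, 2.05], [-2.73, 2.73]. Speed limits (rad/s): [1.89, 1.89, 2.39, 2.39, 3.01, 3.01, 3.01].

INTERFACE

Orientations are given as a unit quaternion [x, y, z, w].
In Python, from bench import get_state, grab_frame, calibration, job_done gives the robot as it stands.
- The arm moves only by the tool carry_out, never from a script. Its argument "increments" is a list of rows, each a list of 3 entries, a list of its own where there are three numbers: the shift along the tool's x, y, z scaled (see below), then the turn about the tool's z scaled (see below), then the finger opening in mm, from 0 to 85.4. A call has 1 to 10 rows; each row shifts and turns the commanded pose from where the row before left it, along the tool's axes as they then stand; what a row does not reach is not made up. The controller multiplies each number of a shift by 30 cm and each number of a turn by 30 degrees. A row lasts 1/10 s, in which the tool goes at most 50 mm and 8.59 degrees, less where a joint would pass 70% of its speed; a pose out of reach is approached as far as the arm can. A call with a number of a shift or a turn outside -1 to 1 is refused whole. A call with a gripper value outside its range is refused whole. The fingers move at their own pace and stop on an object; "squeeze" is the grip in N (left out, the last holds). Time passes only in rows, so rows that do not move let the fingers close. It gives the time, the measured TCP pose, the force, the opening and the grip force at its end, in the units of the state.
- get_state(): the state, without advancing time (a new reading comes with each control period).
- grab_frame(name): name is "side" or "top" or "wrist"; returns the picture (480x640x3 uint8, blue, green, red); there is no depth.
- calibration(name): a dict with "fx", "fy", "cx", "cy" (pixels), "view" (4x4, takes a point from world to camera coordinates). Camera axes: x right, y up, looking along -z (the intrinsics and any distortion apply to the point x, -y, -z); pixel columns grow to the right and rows downward; lengths in m; the calibration is good to about 2 mm. A picture is of the moment at which its call begins: read the wrist's pose just before it. calibration takes no time and is no camera call; for the wrist camera it gives the pose at the moment of the call.
- job_done(): hands the job in; it is judged then, once.
The state is a dict: "t": time; "joint_pos": joint angles; "qvel": joint speeds; "joint_efforts": joint torques, N m; "eef_pos": TCP position; "tool_rot": TCP orientation; "wrist_force": force on the tool from outside, world axes, zero at the start; "ft_torque": the same for the moment, N m; "width": finger opening in m; "grip_force": force on a finger pad.
Only numpy, scipy, OpenCV 4.12 (cv2) and the standard library are available. Lean on these libraries where they do the work, as an engineer would, in place of code of your own. Each camera call takes 0.05 s, during which the arm holds its last target. There are 200 camera calls.

TASK

One of the three push-button breakers in the bench supply unit has tripped. Press the unit's push-latch cover so that it pops open, press the tripped breaker's button (the one standing higher than the other two) fully home without pressing the other two, then push the cover down and press it until it latches shut again. Only push with the fingers: grasp and lift nothing, and leave the loose things around the unit where they are.

Things in the scene. Friction and masses are not known exactly. Their poses are not given: they have to be found in the camera images.
- supply_unit: Light grey box fixed to the bench, 150 mm deep (its x), 160 wide (its y), 60 high. Origin: centre of its underside, on the bench; x points to its rear (away from the robot), y left, z up. Its top is a well (rim 12 mm, rear block 24 mm) closed by the cover. The breaker panel in it is 28 mm above the bench; a black latch case, top 46 mm above the bench, stands at x -61 to -33 mm, y +-26.
- cover (a joint): Cover hinge, rad: 0 latched, flush; 1.92 fully open; about -0.07 pressed in to its stop. Push-push latch: press the shut cover to the stop and let go, and a damped spring swings it fully open in about 3 s once clear of the finger. To shut: push it over and down (1 to 4 N), past the latch's entry (near 0.15, up to 8 N), to the stop, and let go: it returns to 0 and is held. Another press frees it.
- cover_press (a point): Middle of the ribbed press patch on the cover's outer face, 13 mm in from its free edge, 95 mm from the hinge axis; moves with the cover. With the cover shut it lies toward the unit's -x, 60 mm above the bench, and is pressed straight down about 7 mm to the stop (5 to 20 N do). The cover is a grey plate 108 x 133 x 4 mm.
- cover_hinge (a point): Middle of the cover's hinge axis, along the unit's y; 47 mm to the rear of the unit's centre, 57 mm above the bench. Its frame turns with the cover: -x points from hinge to free edge (108 mm), z is the outer face's normal (that face is 3 mm from the axis). Fully open, the free edge stands about 160 mm above the bench, leaning to the rear, and the outer face looks to the rear.
- breaker_a: The tripped breaker: a steel collar 25 mm across and 4 mm high on the panel in the well, with a round black button 13 mm across in its middle. Origin: centre of the collar's underside on the panel. The three breakers stand in a row along the unit's y, 34 mm apart, across its middle (x = 0); which place is the tripped one changes.
- breaker_a_button (a joint): Button of the tripped breaker, m, positive downwards. 0 = tripped, its top 10 mm above the collar; 0.006 = fully home and set, its top 4 mm above the collar. It is stiff (about 3 N) and stays where it is pushed; at its stop the force rises steeply.
- breaker_a_top (a point): Centre of the tripped button's top face; moves with the button. Tripped it is 42 mm above the bench, set 36 mm.
- breaker_b: A breaker like the tripped one, but set: its button is in, its top 8 mm above the origin. To be left alone.
- breaker_c: The other set breaker, as breaker_b. To be left alone.
- wrench: Loose bystander: steel wrench, 26 x 114 x 9 mm, lying to the right of the unit. Origin: centre of its underside. Beyond it stands a tall fixed instrument (0.54 m): nearest corner about x 0.50, y 0.02; its front runs from there to about x 0.80, y -0.47, its left side straight to the rear. Keep the arm in front of it when coming from the right.
- marker: Loose bystander: marker pen, 17 x 135 x 16 mm, lying to the left of the unit. Origin: centre of its underside. Beyond it a tall fixed instrument stack (over 0.5 m) begins near x 0.35, y 0.35 and runs to the rear, parallel to the other instrument's left side.
- jar: Loose bystander: reagent jar, 64 mm across and 113 mm high, standing behind the unit on the right. Origin: centre of its underside.
- rack: Loose bystander: rack of small vials, 64 x 120 x 37 mm, standing behind the unit on the left. Origin: centre of its underside.

How it is judged:
By the outcome, as a careful person would: the job done as asked, in the order asked, and still so for the second after the job is handed in, with the robot touching nothing.
It also fails if it takes over 69 s, if anything falls off the work surface, if the arm or the gripper's body presses on something with over 40 N, if the wrist force passes 120 N, or if a joint passes its speed limit or range.

## Working session

There is one attempt and no reset: what is moved stays moved. The work goes in short steps, Python scripts to look and compute and a tool call to move; the robot and the scene stay as the last step left them, time stands still between calls to the robot, and variables do not carry over. Pictures are saved under pics/ and viewed, at most 10 in all, crops included, and the job is handed in when it is done.

Besides the shell and the picture viewer there is one more tool, called after "Request:" by a JSON object that holds its "api" and its "payload". carry_out: Moves the arm, as the interface text tells. Its arguments: {"type":"object","properties":{"increments":{"type":"array","items":{"type":"array"}},"squeeze":{"type":"number"}},"required":["increments"]}

```bash
ls; mkdir -p pics
python3 - <<'E'
from bench import *
import cv2,numpy as np
s=get_state();print(s)
for n in ("top","side"):
    c=calibration(n);print(n,c)
    cv2.imwrite(f"pics/{n}0.png",grab_frame(n))
E
```

```text
pics
{'t': 0.0, 'joint_pos': array([ 1.09746235,  0.42672195,  0.07384064,  1.60662293, -0.03412521,
        1.11077043, -0.0670679 ]), 'qvel': array([-0.00211934,  0.00049036, -0.00044275,  0.00275352,  0.00019845,
        0.00024999, -0.00131252]), 'joint_efforts': array([-2.94738951e-03, -9.49870777e+01,  3.75934973e+00, -4.63524520e+01,
        1.91633846e-02,  1.01722960e-02,  4.31808769e-05]), 'eef_pos': array([ 0.21464354, -0.63953408,  0.23060995]), 'tool_rot': array([ 9.86920017e-01,  1.61209434e-01, -1.34429843e-04, -6.17398093e-04]), 'wrist_force': array([0.47265638, 1.27997324, 1.03641364]), 'ft_torque': array([-0.02154708,  0.01813601,  0.06664913]), 'grip_force': 0.0, 'width': 0.08502856110151956}
top {'fx': 559.7718288926598, 'fy': 559.7718288926598, 'cx': 311.71984895662285, 'cy': 229.81079216420812, 'view': array([[-0.00685658, -0.99997172, -0.00308984,  0.24108573],
       [ 0.98292522, -0.00730781,  0.1838603 , -0.56094878],
       [-0.18387768, -0.00177643,  0.98294753, -0.86377593],
       [ 0.        ,  0.        ,  0.        ,  1.        ]])}
side {'fx': 478.4050226525915, 'fy': 478.4050226525915, 'cx': 319.9236938389545, 'cy': 240.62362890305448, 'view': array([[ 0.94585668, -0.32415503,  0.01669283, -0.44907215],
       [ 0.18215816,  0.5726822 ,  0.79928312, -0.29655815],
       [-0.26865133, -0.75296655,  0.60072277, -0.56760423],
       [ 0.        ,  0.        ,  0.        ,  1.        ]])}
```

View pics/top0.png

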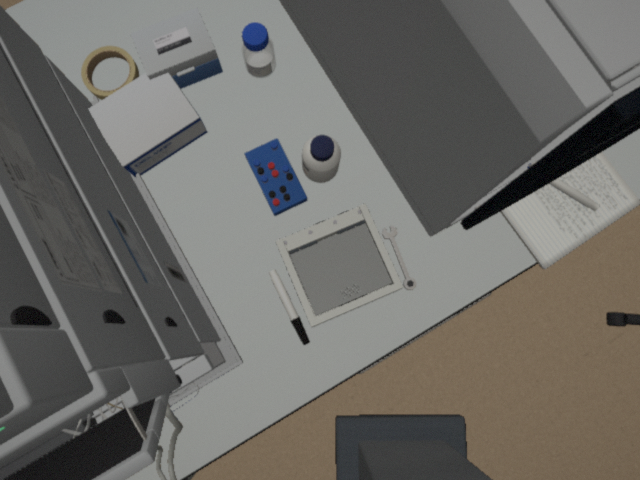

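View pics/side0.png

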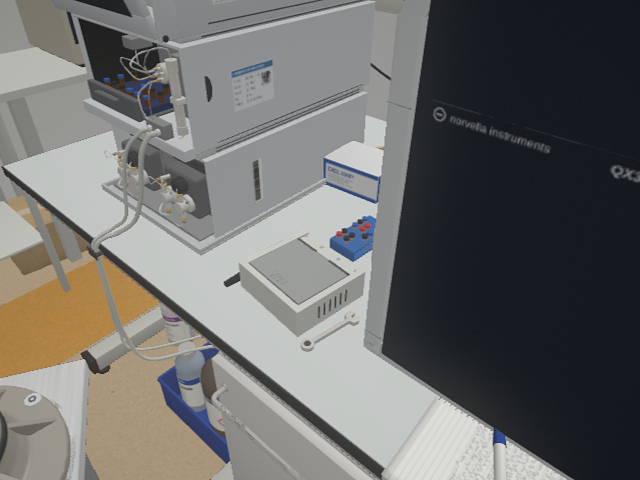

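The top view shows the unit with its rim corners near (277,240), (365,207), (405,288) and (313,325). The ribbed patch is at (350,292), so the hinge is on the upper edge. The side view agrees: wrench on the right, marker on the left. Next I'll measure the unit's pose.

```bash
cat > h.py <<'E'
from bench import *
import cv2,numpy as np
def ray(n,uv,z,c=None):
    c=c or calibration(n);V=c["view"];R=V[:3,:3];o=-R.T@V[:3,3]
    d=R.T@np.array([(uv[0]-c["cx"])/c["fx"],-(uv[1]-c["cy"])/c["fy"],-1.])
    return o+d*(z-o[2])/d[2]
def proj(n,p,c=None):
    c=c or calibration(n);q=c["view"][:3,:3]@np.asarray(p)+c["view"][:3,3]
    return np.array([c["cx"]-c["fx"]*q[0]/q[2],c["cy"]+c["fy"]*q[1]/q[2]])
E
python3 - <<'E'
from h import *
im=cv2.imread("pics/top0.png");g=cv2.cvtColor(im,cv2.COLOR_BGR2GRAY)
print(g[265,340],g[300,313],g[320,340],g[225,320],g[350,380], im[225,320])
m=((g>g[265,340]-18)&(g<g[265,340]+18)).astype(np.uint8)*255
m=cv2.morphologyEx(m,cv2.MORPH_OPEN,np.ones((3,3)))
n,l,st,ce=cv2.connectedComponentsWithStats(m);k=l[265,340];print(st[k])
c=max(cv2.findContours((l==k).astype(np.uint8),0,2)[0],key=cv2.contourArea)
w=np.array([ray("top",p[0],0.06)[:2] for p in c],np.float32)
r=cv2.minAreaRect(w);print(r,cv2.boxPoints(r))
for p in [(277,240),(365,207),(405,288),(313,325),(350,292)]: print(p,ray("top",p,.06))
v=im.copy();cv2.drawContours(v,[c],-1,(0,0,255),1)
cv2.imwrite("pics/crop.png",cv2.resize(v[190:350,250:430],None,fx=4,fy=4))
E
```

```text
115 115 149 152 148 [147 153 153]
[ 291  224  100   91 5504]
((0.49803173542022705, 0.1927260160446167), (0.10866689682006836, 0.13449518382549286), 22.692537307739258) [[0.42196116 0.23380679]
 [0.47384748 0.10972309]
 [0.5741023  0.15164524]
 [0.52221596 0.27572894]]
(277, 240) [0.54488204 0.29333698 0.06      ]
(365, 207) [0.59852204 0.1496979  0.06      ]
(405, 288) [0.46594267 0.08929317 0.06      ]
(313, 325) [0.40891112 0.23608986 0.06      ]
(350, 292) [0.46022055 0.17690485 0.06      ]
```

View pics/crop.png

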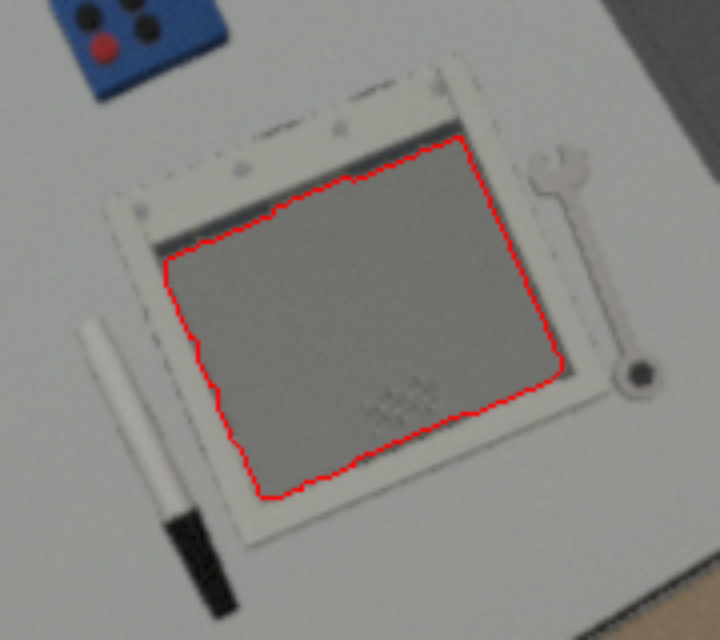

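Request:
{"api": "carry_out", "payload": {"increments": [[[0,0,0],-0.138,0],[[0.05,-0.05,0],0,0],[[0.09,-0.1,0],0,0],[[0.09,-0.1,0],0,0],[[0.09,-0.1,0],0,0],[[0.09,-0.1,0],0,0],[[0.09,-0.1,0],0,0],[[0.09,-0.1,0],0,0],[[0.09,-0.1,0],0,0],[[0.09,-0.1,0],0,0]], "squeeze": 20}}

```text
t: 1.1
eef_pos: [0.3296, -0.3138, 0.2312]
tool_rot: [0.98, 0.197, -0.0, -0.0]
wrist_force: [1.5, 0.0, 0.4]
width: 0.0002
grip_force: 0.0
```

```bash
cat >> h.py <<'E'
YAW=np.radians(22.7);O=np.array([0.5045,0.1954])
def unit(p):
    d=np.asarray(p)[:2]-O;c,s=np.cos(YAW),np.sin(YAW);return np.array([c*d[0]+s*d[1],-s*d[0]+c*d[1]])
def world(x,y,z):
    c,s=np.cos(YAW),np.sin(YAW);return np.array([O[0]+c*x-s*y,O[1]+s*x+c*y,z])
def st():
    s=get_state();from scipy.spatial.transform import Rotation as R
    M=R.from_quat(s["tool_rot"]).as_matrix()
    print("t %.1f unit xy"%s["t"],unit(s["eef_pos"]).round(4),"z %.4f"%s["eef_pos"][2],"F",s["wrist_force"].round(1),"yaw %.2f tilt %.2f"%(np.degrees(np.arctan2(M[1,0],M[0,0])),np.degrees(np.arccos(-M[2,2]))),"w %.3f"%s["width"],"q",s["joint_pos"].round(2))
E
python3 - <<'E'
from h import *
st()
c=calibration("wrist");V=c["view"];o=-V[:3,:3].T@V[:3,3];e=get_state()["eef_pos"]
print("cam-unit off",unit(o)-unit(e),o[2]-e[2],"look",-V[2,:3])
print("jar lid",unit(ray("top",(322,147),.113)),"rack",[unit(ray("top",p,.037)).round(3) for p in [(247,152),(277,140),(307,200),(277,213)]])
E
```

```text
t 1.1 unit xy [-0.3578 -0.4023] z 0.2312 F [1.5 0.  0.4] yaw 22.69 tilt 0.01 w 0.000 q [ 0.74  0.07 -0.13  2.07  0.01  1.   -0.57]
cam-unit off [ 0.08099867 -0.00022065] 0.14245072967811806 look [-0.29615337 -0.12362093 -0.94710667]
jar lid [ 0.17455088 -0.04643928] rack [array([0.24 , 0.064]), array([0.24 , 0.008]), array([0.122, 0.002]), array([0.122, 0.057])]
```

Request:
{"api": "carry_out", "payload": {"increments": [[[0,0,0],-0.28,0],[[0,0,0],-0.28,0],[[0,0,0],-0.28,0],[[0,0,0],-0.28,0],[[0,0,0],-0.28,0],[[0,0,0],-0.28,0],[[0,0,0],-0.28,0],[[0,0,0],-0.28,0],[[0,0,0],-0.28,0],[[0,0,0],-0.28,0]]}}

```text
t: 2.1
eef_pos: [0.3293, -0.3154, 0.2311]
tool_rot: [0.595, 0.804, 0.0, -0.0]
wrist_force: [0.5, 0.2, -0.6]
width: 0.0
grip_force: 0.0
```

Request:
{"api": "carry_out", "payload": {"increments": [[[0,0,0],-0.2,0],[[0.06,0.05,0],0,0],[[0.1,0.08,0],0,0],[[0.1,0.08,0],0,0],[[0.1,0.08,0],0,0],[[0.1,0.08,0],0,0],[[0.1,0.08,0],0,0],[[0.1,0.08,0],0,0],[[0.1,0.08,0],0,0]]}}

```text
t: 3.0
eef_pos: [0.4104, -0.0331, 0.2314]
tool_rot: [0.554, 0.832, -0.0, 0.0]
wrist_force: [0.9, -0.5, 0.8]
width: -0.0
grip_force: 0.0
```

```bash
python3 -c "
from h import *
st()"
```

```text
t 3.0 unit xy [-0.175  -0.1745] z 0.2314 F [ 0.9 -0.5  0.8] yaw 112.68 tilt 0.01 w -0.000 q [ 0.47  0.01 -0.54  2.13  0.01  1.    0.32]
```

Request:
{"api": "carry_out", "payload": {"increments": [[[0.1,0.03,0],0,0],[[0.1,0.04,0],0,0],[[0.1,0.07,0],0,0],[[0.1,0.1,0],0,0],[[0.1,0.1,0],0,0],[[0.08,0.1,0],0,0],[[0,0,0.14],0,0],[[0,0,0.14],0,0],[[0,0,0.14],0,0],[[0,0,0.08],0,0]]}}

```text
t: 4.0
eef_pos: [0.4635, 0.1763, 0.0783]
tool_rot: [0.554, 0.832, -0.001, -0.001]
wrist_force: [0.0, 0.1, 0.1]
width: 0.0001
grip_force: 0.0
```

```bash
python3 -c "
from h import *
st()
im=grab_frame('wrist');cv2.imwrite('pics/w1.png',im)
cv2.imwrite('pics/s1.png',grab_frame('side')[200:380,180:420])"
```

```text
t 4.0 unit xy [-0.0452 -0.0018] z 0.0783 F [0.  0.1 0.1] yaw 112.71 tilt 0.20 w 0.000 q [ 0.06  0.42 -0.66  2.1   0.37  0.74 -0.44]
```

View pics/w1.png

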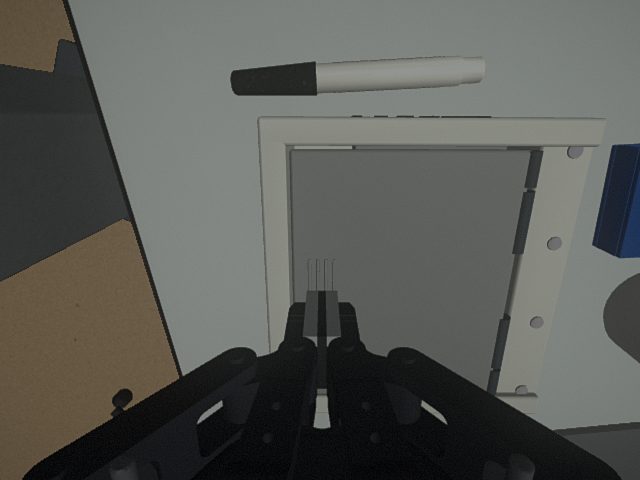

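The wrist view shows the closed finger tips at about (322,295), over the ribbed patch at (308–334, 270), clear of the front rim at x≈280. Pressing.

Request:
{"api": "carry_out", "payload": {"increments": [[[0,0,0.04],0,0],[[0,0,0.02],0,0],[[0,0,0.01],0,0],[[0,0,0.006],0,0],[[0,0,0.004],0,0],[[0,0,0],0,0]]}}

```text
t: 4.7
eef_pos: [0.4653, 0.1769, 0.0577]
tool_rot: [0.554, 0.832, 0.0, 0.0]
wrist_force: [0.2, -0.2, 0.7]
width: 0.0003
grip_force: 0.5
```

Request:
{"api": "carry_out", "payload": {"increments": [[[0,0,0.006],0,0],[[0,0,0.006],0,0],[[0,0,0.003],0,0],[[0,0,0],0,0],[[0,0,0],0,0]]}}

```text
t: 5.2
eef_pos: [0.4655, 0.1769, 0.0531]
tool_rot: [0.554, 0.832, 0.0, 0.0]
wrist_force: [1.1, -2.0, 8.2]
width: 0.0004
grip_force: 4.0
```

Request:
{"api": "carry_out", "payload": {"increments": [[[0,0,0.004],0,0],[[0,0,0.003],0,0],[[0,0,0],0,0]]}}

```text
t: 5.5
eef_pos: [0.4656, 0.1771, 0.0513]
tool_rot: [0.554, 0.832, 0.0, 0.0]
wrist_force: [-0.9, -2.0, 15.3]
width: 0.0001
grip_force: 7.9
```

Request:
{"api": "carry_out", "payload": {"increments": [[[0,0,-0.04],0,0],[[0,0,-0.14],0,0],[[0,0,-0.15],0,0],[[0,0,-0.15],0,0],[[0,0,-0.12],0,0],[[0,0,0],0,0],[[0,0,0],0,0],[[0,0,0],0,0],[[0,0,0],0,0],[[0,0,0],0,0]]}}

```text
t: 6.5
eef_pos: [0.4646, 0.1768, 0.2299]
tool_rot: [0.554, 0.832, -0.0, -0.001]
wrist_force: [-0.2, -0.1, 0.8]
width: 0.0001
grip_force: 0.0
```

Request:
{"api": "carry_out", "payload": {"increments": [[[0,0,0],0,0],[[0,0,0],0,0],[[0,0,0],0,0],[[0,0,0],0,0],[[0,0,0],0,0],[[0,0,0],0,0],[[0,0,0],0,0],[[0,0,0],0,0],[[0,0,0],0,0],[[0,0,0],0,0]]}}

```text
t: 7.5
eef_pos: [0.465, 0.1769, 0.2307]
tool_rot: [0.554, 0.832, 0.0, -0.0]
wrist_force: [-0.8, 0.1, -0.8]
width: 0.0
grip_force: 0.0
```

Request:
{"api": "carry_out", "payload": {"increments": [[[0,0,0],0,0],[[0,0,0],0,0],[[0,0,0],0,0],[[0,0,0],0,0],[[0,0,0],0,0],[[0,0,0],0,0],[[0,0,0],0,0],[[0,0,0],0,0],[[0,0,0],0,0],[[0,0,0],0,0]]}}

```text
t: 8.5
eef_pos: [0.4651, 0.1769, 0.2307]
tool_rot: [0.554, 0.832, 0.0, -0.0]
wrist_force: [-0.3, -0.1, 0.8]
width: -0.0
grip_force: 0.0
```

```bash
python3 -c "
from h import *
st()
im=grab_frame('wrist');cv2.imwrite('pics/w2.png',im)
c=calibration('wrist')
for y in (.034,0,-.034): print(y,proj('wrist',world(0,y,.028),c),proj('wrist',world(0,y,.042),c),proj('wrist',world(0,y,.036),c))
s=grab_frame('side');cv2.imwrite('pics/s2.png',s)"
```

```text
t 8.5 unit xy [-0.0435 -0.0019] z 0.2307 F [-0.3 -0.1  0.8] yaw 112.69 tilt 0.00 w -0.000 q [ 0.18  0.21 -0.76  1.96  0.16  1.04 -0.25]
0.034 [368.81831797 166.8652229 ] [370.71928674 168.93559914] [369.88611412 168.02817718]
0 [367.3552448  201.73483955] [369.13814382 205.10126913] [368.35726573 203.6268328 ]
-0.034 [365.97969985 234.51838451] [367.65517367 239.02142139] [366.9218276  237.05046584]
```

View pics/w2.png

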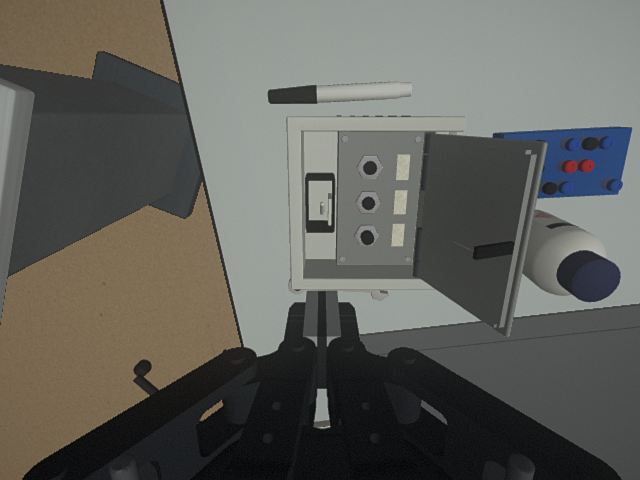

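View pics/s2.png

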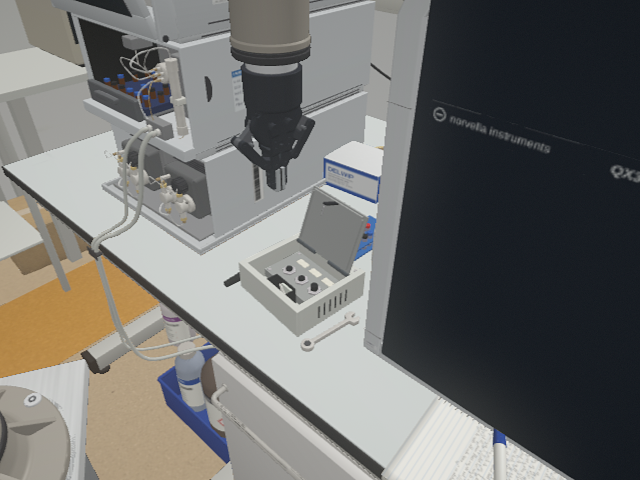

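The wrist view shows the cover open, with breakers at (370,167), (368,203) and (367,237) as predicted. The side view agrees. To find the tripped one I'll zoom in on both.

```bash
python3 -c "
from h import *
a=cv2.imread('pics/w2.png');b=cv2.imread('pics/s2.png')
A=cv2.resize(a[145:260,335:405],None,fx=5,fy=5,interpolation=2)
B=cv2.resize(b[245:305,265:335],None,fx=5.5,fy=9.58,interpolation=2)[:575]
B=cv2.resize(b[250:310,265:335],(385,330),interpolation=2);B=cv2.copyMakeBorder(B,0,575-330,0,0,0)
cv2.imwrite('pics/z.png',np.hstack([A,B]))
g=cv2.cvtColor(a,6);gs=cv2.cvtColor(b,6);c=calibration('wrist');cs=calibration('side')
def blob(g,p,h,th):
    u,v=np.round(p).astype(int);w=g[v-h:v+h+1,u-h:u+h+1]
    n,l,s,ce=cv2.connectedComponentsWithStats((w<th).astype(np.uint8));k=1+np.argmax(s[1:,4]);return ce[k]+[u-h,v-h],s[k]
for y in (.034,0,-.034):
    print(y,blob(g,proj('wrist',world(0,y,.036),c),9,60),'side',blob(gs,proj('side',world(0,y,.036),cs),7,60),proj('side',world(0,y,.036),cs),proj('side',world(0,y,.042),cs))
"
```

```text
0.034 (array([369.7443609 , 167.62406015]), array([  3,   2,  13,  14, 133], dtype=int32)) side (array([289.25 , 269.125]), array([6, 6, 5, 4, 8], dtype=int32)) [287.6794306  267.91091699] [287.59861049 265.31258156]
0 (array([368.        , 202.96747967]), array([  3,   2,  13,  13, 123], dtype=int32)) side (array([300.25 , 279.125]), array([6, 6, 5, 4, 8], dtype=int32)) [299.93263135 277.56334564] [299.90337342 274.94389924]
-0.034 (array([366.95070423, 237.28873239]), array([  3,   3,  13,  14, 142], dtype=int32)) side (array([313.77777778, 288.61111111]), array([ 5,  6,  6,  4, 18], dtype=int32)) [312.79482804 287.69550934] [312.82243336 285.05604615]
```

View pics/z.png

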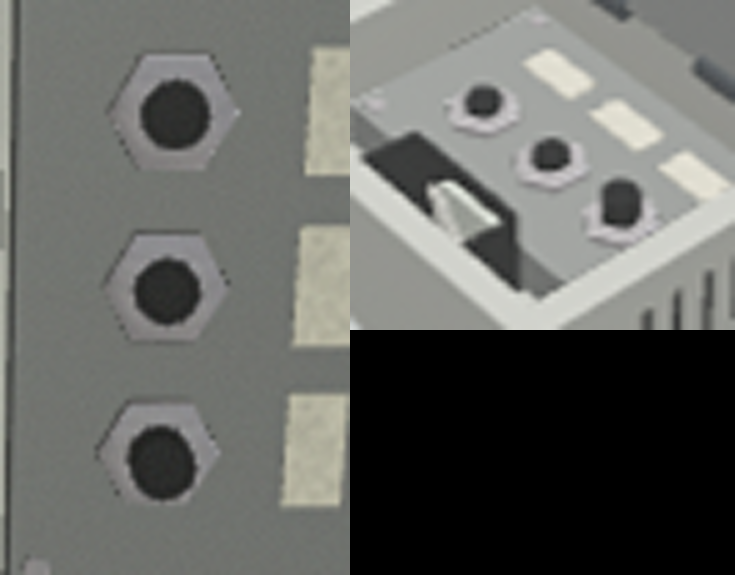

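The side zoom shows the breaker nearest that camera, at unit y = -34 mm, standing taller. In the wrist view its button at (367,237) is also the one displaced from its collar. I'll turn the tool so its narrow side and the camera face away from the open cover, then line up.

Request:
{"api": "carry_out", "payload": {"increments": [[[0,0,0],-0.28,0],[[0,0,0],-0.28,0],[[0,0,0],-0.28,0],[[0,0,0],-0.28,0],[[0,0,0],-0.28,0],[[0,0,0],-0.28,0],[[0,0,0],-0.28,0],[[0,0,0],-0.28,0],[[0,0,0],-0.28,0],[[0,0,0],-0.28,0]]}}

```text
t: 9.6
eef_pos: [0.4651, 0.1769, 0.2308]
tool_rot: [-0.148, 0.989, 0.0, 0.0]
wrist_force: [1.0, -0.1, 0.7]
width: 0.0002
grip_force: 0.0
```

Request:
{"api": "carry_out", "payload": {"increments": [[[0,0,0],-0.2,0],[[-0.07,-0.05,0],0,0],[[-0.075,-0.055,0],0,0],[[0,0,0.1],0,0],[[0,0,0.14],0,0],[[0,0,0.12],0,0],[[0,0,0.1],0,0],[[0,0,0.04],0,0],[[0,0,0],0,0],[[0,0,0],0,0]]}}

```text
t: 10.6
eef_pos: [0.5179, 0.165, 0.0819]
tool_rot: [-0.197, 0.98, 0.0, 0.001]
wrist_force: [-0.3, 0.2, 0.7]
width: 0.0001
grip_force: 0.0
```

```bash
python3 -c "
from h import *
st()
c=calibration('wrist');im=grab_frame('wrist');cv2.imwrite('pics/w3.png',im)
for y in (.034,0,-.034): print(proj('wrist',world(0,y,.042),c))"
```

```text
t 10.6 unit xy [ 0.0007 -0.0332] z 0.0819 F [-0.3  0.2  0.7] yaw -157.31 tilt 0.07 w 0.000 q [ 0.24  0.54 -0.84  1.99  0.53  0.85  1.07]
[442.40796124 273.39938332]
[381.30917545 273.39389792]
[320.20268525 273.38841183]
```

View pics/w3.png

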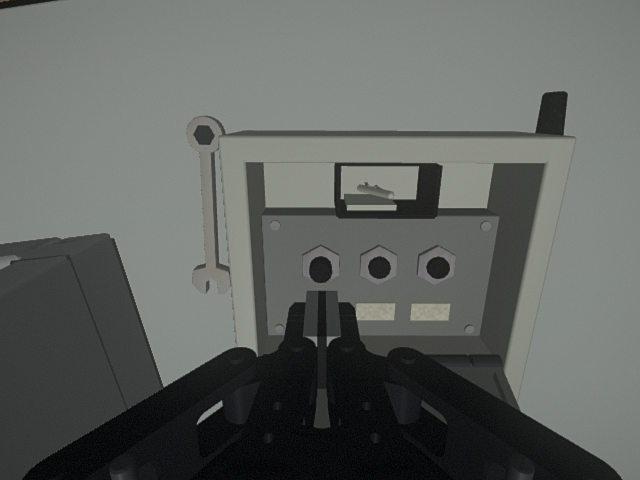

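The wrist view shows the tripped button at (320,270), straight ahead of and below the finger tips at (322,291), matching the projection. Pressing it.

Request:
{"api": "carry_out", "payload": {"increments": [[[0,0,0.06],0,0],[[0,0,0.04],0,0],[[0,0,0.02],0,0],[[0,0,0.01],0,0],[[0,0,0.01],0,0],[[0,0,0],0,0],[[0,0,0],0,0]]}}

```text
t: 11.35
eef_pos: [0.5175, 0.1648, 0.039]
tool_rot: [-0.197, 0.98, 0.0, 0.0]
wrist_force: [0.0, 0.2, -0.7]
width: 0.0002
grip_force: 0.0
```

Request:
{"api": "carry_out", "payload": {"increments": [[[0,0,0.005],0,0],[[0,0,0.004],0,0],[[0,0,0],0,0],[[0,0,0],0,0]]}}

```text
t: 11.75
eef_pos: [0.5175, 0.1647, 0.0361]
tool_rot: [-0.197, 0.98, 0.0, 0.0]
wrist_force: [1.1, 0.7, 0.9]
width: -0.0002
grip_force: 0.7
```

Request:
{"api": "carry_out", "payload": {"increments": [[[0,0,0.004],0,0],[[0,0,0.003],0,0],[[0,0,0],0,0]]}}

```text
t: 12.05
eef_pos: [0.5177, 0.1648, 0.0356]
tool_rot: [-0.197, 0.98, -0.001, 0.001]
wrist_force: [-11.2, -6.0, 39.5]
width: -0.0002
grip_force: 19.8
```

Request:
{"api": "carry_out", "payload": {"increments": [[[0,0,-0.03],0,0],[[0,0,-0.1],0,0],[[0,0,-0.15],0,0],[[0,0,-0.15],0,0],[[0,0,-0.15],0,0],[[0,0,-0.08],0,0],[[-0.08,0.03,0],0,0],[[-0.1,0.03,0],0,0],[[-0.1,0.03,0],0,0],[[-0.1,0.02,0],0,0]]}}

```text
t: 13.05
eef_pos: [0.6104, 0.2398, 0.2318]
tool_rot: [-0.197, 0.98, -0.0, -0.0]
wrist_force: [0.4, 0.7, -0.2]
width: -0.0001
grip_force: 0.0
```

Request:
{"api": "carry_out", "payload": {"increments": [[[0,0,0],0,0],[[0,0,0],0,0]]}}

```text
t: 13.25
eef_pos: [0.6094, 0.2394, 0.2313]
tool_rot: [-0.197, 0.98, 0.0, -0.001]
wrist_force: [-0.5, 0.1, -0.4]
width: -0.0003
grip_force: 0.0
```

```bash
python3 -c "
from h import *
st()
a=grab_frame('side')[180:330,230:400];cv2.imwrite('pics/z3.png',cv2.resize(a,None,fx=4,fy=4,interpolation=2))"
```

```text
t 13.2 unit xy [1.138e-01 1.000e-04] z 0.2313 F [-0.5  0.1 -0.4] yaw -157.27 tilt 0.08 w -0.000 q [ 0.17  0.54 -0.9   1.61  0.45  1.21  1.14]
```

View pics/z3.png

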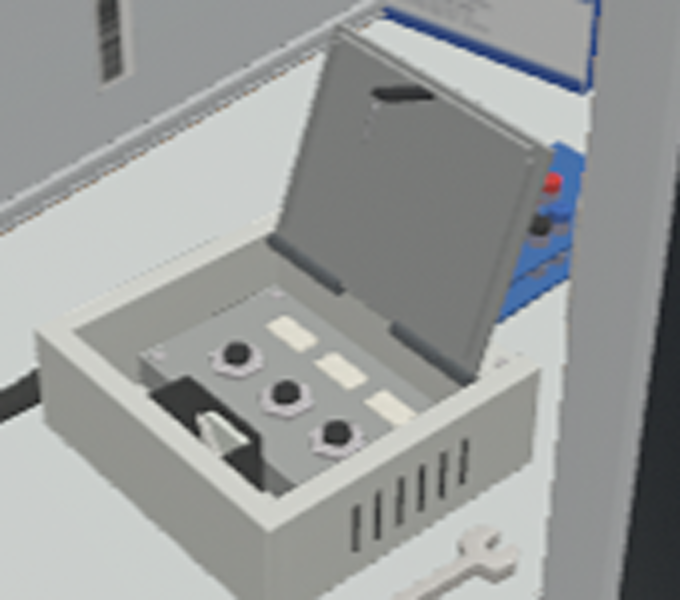

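All three buttons now stand at the same height and the cover is fully open. I'll go down behind it and push it over.

Request:
{"api": "carry_out", "payload": {"increments": [[[0,0,0.1],0,0],[[0,0,0.12],0,0],[[0,0,0.09],0,0],[[0.01,0,0],0,0],[[0.025,0,0],0,0],[[0.025,0,0],0,0],[[0.025,0,0],0,0],[[0.025,0,0],0,0],[[0.025,0,0],0,0],[[0.025,0,0],0,0]]}}

```text
t: 14.3
eef_pos: [0.565, 0.2202, 0.1393]
tool_rot: [-0.197, 0.98, -0.0, 0.0]
wrist_force: [1.3, 0.7, 1.3]
width: -0.0001
grip_force: 0.7
```

Request:
{"api": "carry_out", "payload": {"increments": [[[0.03,0,-0.001],0,0],[[0.03,0,-0.001],0,0],[[0.03,0,-0.001],0,0],[[0.024,0,0.006],0,0],[[0.024,0,0.006],0,0],[[0.024,0,0.006],0,0],[[0.023,0,0.0125],0,0],[[0.023,0,0.0125],0,0],[[0.023,0,0.0125],0,0]]}}

```text
t: 15.2
eef_pos: [0.501, 0.1936, 0.1228]
tool_rot: [-0.197, 0.98, 0.0, -0.0]
wrist_force: [1.7, 0.6, 0.7]
width: -0.0002
grip_force: 0.7
```

```bash
python3 -c "
from h import *
st()"
```

```text
t 15.2 unit xy [-0.0039 -0.0004] z 0.1228 F [1.7 0.6 0.7] yaw -157.31 tilt 0.01 w -0.000 q [ 0.24  0.48 -0.91  1.97  0.48  0.92  1.05]
```

Request:
{"api": "carry_out", "payload": {"increments": [[[0.019,0,0.019],0,0],[[0.019,0,0.019],0,0],[[0.019,0,0.019],0,0],[[0.0145,0,0.0233],0,0],[[0.0145,0,0.0233],0,0],[[0.0105,0,0.0255],0,0],[[0.0105,0,0.0255],0,0],[[0.003,0,0.015],0,0],[[0.003,0,0.015],0,0]]}}

```text
t: 16.1
eef_pos: [0.4703, 0.1807, 0.0675]
tool_rot: [-0.197, 0.98, 0.0, -0.0]
wrist_force: [1.9, -0.1, 4.3]
width: -0.0001
grip_force: 2.5
```

```bash
python3 -c "
from h import *
st()"
```

```text
t 16.1 unit xy [-0.0372 -0.0003] z 0.0675 F [ 1.9 -0.1  4.3] yaw -157.30 tilt 0.00 w -0.000 q [ 0.22  0.51 -0.87  2.08  0.55  0.79  0.97]
```

Request:
{"api": "carry_out", "payload": {"increments": [[[0.005,0,0.012],0,0],[[0.005,0,0.012],0,0],[[0,0,0.01],0,0],[[0,0,0.008],0,0],[[0,0,0.003],0,0],[[0,0,0],0,0]]}}

```text
t: 16.7
eef_pos: [0.4673, 0.1794, 0.0542]
tool_rot: [-0.197, 0.98, -0.0, -0.0]
wrist_force: [-1.3, -0.8, 3.4]
width: 0.0001
grip_force: 2.2
```

Request:
{"api": "carry_out", "payload": {"increments": [[[0,0,0.005],0,0],[[0,0,0.004],0,0],[[0,0,0.003],0,0],[[0,0,0],0,0]]}}

```text
t: 17.1
eef_pos: [0.4674, 0.1796, 0.0511]
tool_rot: [-0.197, 0.98, -0.0, 0.0]
wrist_force: [-5.0, -2.0, 17.7]
width: 0.0001
grip_force: 9.3
```

Request:
{"api": "carry_out", "payload": {"increments": [[[0,0,-0.01],0,0],[[0,0,-0.02],0,0],[[0,0,-0.04],0,0],[[0,0,-0.12],0,0],[[0,0,-0.15],0,0],[[0,0,-0.15],0,0],[[0,0,-0.11],0,0],[[0,0,0],0,0],[[0,0,0],0,0],[[0,0,0],0,0]]}}

```text
t: 18.1
eef_pos: [0.467, 0.1791, 0.2301]
tool_rot: [-0.197, 0.98, -0.0, -0.001]
wrist_force: [0.0, -0.5, -0.5]
width: -0.0001
grip_force: 0.0
```

Request:
{"api": "carry_out", "payload": {"increments": [[[0,0,0],0,0],[[0,0,0],0,0],[[0,0,0],0,0],[[0,0,0],0,0],[[0,0,0],0,0],[[0,0,0],0,0],[[0,0,0],0,0],[[0,0,0],0,0],[[0,0,0],0,0],[[0,0,0],0,0]]}}

```text
t: 19.1
eef_pos: [0.4675, 0.1795, 0.2307]
tool_rot: [-0.197, 0.98, 0.0, 0.0]
wrist_force: [-0.7, -0.1, -0.7]
width: 0.0002
grip_force: 0.0
```

```bash
python3 -c "
from h import *
st()
a=grab_frame('side');cv2.imwrite('pics/s4.png',a[180:400,200:420])
t=grab_frame('top');b=cv2.imread('pics/side0.png')
cv2.imwrite('pics/z4.png',np.hstack([cv2.resize(x[210:370,220:380],(400,400),interpolation=2) for x in (b,a)]))"
```

```text
t 19.1 unit xy [-0.0403 -0.0004] z 0.2307 F [-0.7 -0.1 -0.7] yaw -157.31 tilt 0.00 w 0.000 q [ 0.41  0.28 -1.04  1.94  0.28  1.07  1.21]
```

View pics/z4.png

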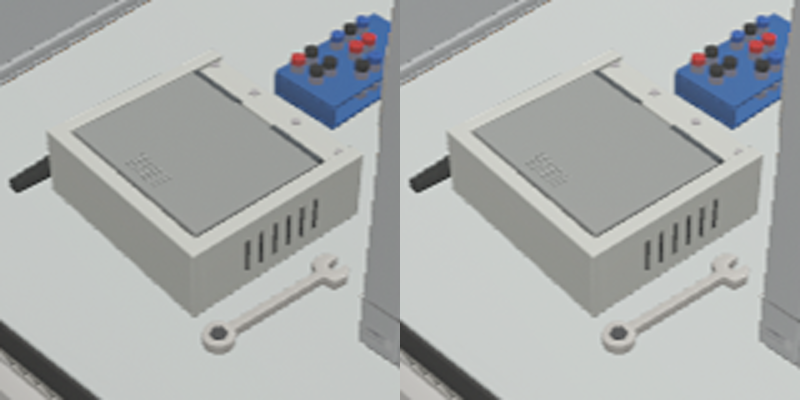

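The after view (right) matches the before view: the cover is flush and still latched 2 s after release, and the wrench, marker and rack haven't moved. The arm is clear, so I'm handing in.

```bash
python3 -c "
from bench import *
print(job_done())"
```

```text
the job is handed in; nothing more can be done
None
```

The job is handed in at about 19 s: the cover popped open, the tripped breaker (right-hand one, unit y = -34 mm) was pressed fully home, and the cover is latched shut again; the other two buttons were not pressed, and the wrench, marker and rack show no movement in the last picture, which did not include the jar.

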